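# Make up two test kits

## Task

Make up two test kits from the loose stock. In the tray with three equal pockets put the slim cylindrical test piece in the middle pocket, the battery cell in the end pocket beside the tray's pull tab and a bolt in the other end pocket; in the tray with two unequal pockets put the larger of the two disc-shaped test pieces in the big pocket and the other bolt in the small pocket. Everything stands upright as it stood in the stock, wholly inside its pocket, and the smaller disc is left where it is.

Things in the scene. Friction and masses are not known exactly. Their poses are not given: they have to be found in the camera images.
- kit_tray_three: Fixed shallow grey tray, black rims, 52 x 148 mm, three 44 x 44 mm pockets in a row, flat grey pull tab (36 x 20 mm) at one end. Origin: centre of underside; y along the row towards the tab, z up. Pocket centres at y = -48, 0, +48 mm (x = 0), the last beside the tab. Floors 5 mm, rims 8 mm above the worktop (z = 0); rims 4 mm wide.
- kit_tray_two: Fixed shallow grey tray, black rims, 68 x 116 mm, two unequal pockets, no tab. Origin: centre of underside; y along the row from big to small pocket, z up. Big pocket 60 x 60 mm, centre y = -24 mm; small pocket 60 (x) x 44 mm (y), centre y = +32 mm (both x = 0). Floors 5 mm, rims 8 mm above the worktop; rims 4 mm wide.
- bolt_a_center (a point): One of two identical M8 hexagon bolts, plain steel, standing on its head, thread up, 30 mm tall. Head at the bottom 5 mm high, 13 mm across flats; shank above it 8 mm in diameter (hold it there). The point is on its axis, half-way up (15 mm); z is up.
- bolt_b_center (a point): One of two identical M8 hexagon bolts, plain steel, standing on its head, thread up, 30 mm tall. Head at the bottom 5 mm high, 13 mm across flats; shank above it 8 mm in diameter (hold it there). The point is on its axis, half-way up (15 mm); z is up.
- cell_center (a point): AA battery cell standing on end, blue with a pale band, 14.5 mm in diameter, 49 mm tall. The point is on its axis, half-way up (24.5 mm); z is up.
- slim_piece_center (a point): Slim turned cylindrical test piece standing upright, tan, 16 mm in diameter, 30 mm tall. The point is on its axis, half-way up (15 mm); z is up.
- big_disc_center (a point): Larger disc-shaped test piece lying flat, light grey, 30 mm in diameter, 12 mm thick. The point is on its axis, half-way up (6 mm); z is up.
- small_disc_center (a point): Smaller disc-shaped test piece lying flat, whitish, 25 mm in diameter, 10 mm thick; not wanted, stays put. The point is on its axis, half-way up (5 mm). The stock stands on the worktop (z = 0) in two loose rows, at least 50 mm between centres; a nut and a white clip near it are not wanted and not listed.
There are look-alikes about, which are no part of the job. Leave any red look-alike of the part that bears big_disc_center alone. Leave any turquoise look-alike of the kit_tray_three alone.

How it is judged:
By the outcome, as a careful person would: the job done as asked, in the order asked, and still so for the second after the job is handed in, with the robot touching nothing.
It also fails if it takes over 112 s, if anything falls off the work surface, if the arm or the gripper's body presses on something with over 40 N, if the wrist force passes 120 N, or if a joint passes its speed limit or range.

## Robot

A 6-joint arm with a two-finger parallel gripper is mounted at the origin on a cart in front of the work surface, level with it; the furniture and walls round the work are solid. World frame = base frame: x ahead of the robot, y to its left, z up, the work surface at z = 0. Lengths are in mm, angles in rad, forces in N, time in s.
With the tool pointing down it reaches from about 350 to 775 mm from the base axis. Payload 5.5 kg.
Tool frame: the origin (TCP) lies on the mounting face of the last link; the fingertips stand 173 mm ahead of it and the grasp point (between the pads) lies 155 mm ahead of it (ctrl.tips_ahead is the distance from the TCP to the fingertips, in mm); z points along the fingers, y is the line along which they close (so a half turn about z gives the same grasp; the last joint's range is limited). The gripper opens to 85 mm and grips with 20 to 120 N. Pads are 22 mm wide; open, the fingers measure 114 mm over their backs; the gripper's body (76 mm by 85 mm) begins 54 mm behind the grasp point. The pads swing forward as they close: fully open they stand 13 mm farther back than shut.
Start: joints at [1.092, 0.313, 0.046, 1.304, 0, 1.431], TCP at [191.123, 542.333, 404.723] pointing down, gripper open.
Joint ranges: [-2.76, 2.76], [-0.86, 1.69], [-1.03, 1.26], [-2.2, 2.34], [-1.47, 1.5], [-3.14, 3.14]. Speed limits (rad/s): [2.57, 2.57, 3.14, 3.14, 3.14, 3.14].

## Interface

Orientations are given as a unit quaternion [w, x, y, z].
In Python, from rig import monitor, cams, ctrl gives the robot as it stands.
- The arm moves only by the shell command python3 -m jog 'ROWS' [FORCE]. ROWS is JSON, a list of rows, each a list of 3 entries, a list of its own where there are three numbers: the turn, a rotation vector about the tool's x, y, z in degrees, then the shift along the tool's x, y, z in mm, then the closure in counts, from 0 (fully open) to 255 (shut). In form: [[[ax, ay, az], [x, y, z], jaw], ...]. A call has 1 to 5 rows; each row is the pose to reach, as a shift and turn from the pose commanded when the call began, along the tool's axes at that moment; what a row does not reach only later rows make up. A row lasts 1/8 s, in which the tool goes at most 62.5 mm and 10.7 degrees, less where a joint would pass 70% of its speed; a pose out of reach is approached as far as the arm can. A call with a gripper value outside its range is refused whole. The fingers move at their own pace and stop on an object; FORCE is the grip in N (left out, the last holds). Time passes only in rows, so rows that repeat a pose let the fingers close. It gives the time, the measured TCP pose, the force, the opening and the grip force at its end, in the units of the state.
- monitor.state(): the state, without advancing time (a new reading comes with each control period).
- cams.snapshot(name): name is "scene" or "top" or "wrist"; returns a dict with "image" (384x512x3 uint8, red, green, blue), "fx", "fy", "cx", "cy" (pixels), "dist" ([k1, k2, p1, p2, k3] as OpenCV has them; the pictures are not rectified), "R" (3x3) and "t" (3): a world point X has camera coordinates R X + t; the wrist camera has in their place "hand_eye" (4x4, takes a point from camera to tool coordinates, whose origin is the TCP and whose axes are the flange's). Camera axes: x right, y down, z forward; pixel columns grow to the right and rows downward; lengths in mm; the calibration is good to about 2 mm. A picture is of the moment at which its call begins: read the wrist's pose just before it. There is no depth.
- ctrl.sign_off(): hands the job in; it is judged then, once.
The state is a dict: "clock": time; "joint_positions": joint angles; "qvel": joint speeds; "joint_efforts": joint torques, N m; "ee_pos": TCP position; "tcp_rot": TCP orientation; "contact_force": force on the tool from outside, world axes, zero at the start; "moment": the same for the moment, N m; "finger_gap": finger opening in mm; "finger_force": force on a finger pad.
Only numpy, scipy, OpenCV 4.12 (cv2) and the standard library are available. Lean on these libraries where they do the work, as an engineer would, in place of code of your own. Each camera call takes 0.05 s, during which the arm holds its last target. There are 200 camera calls.

## Working session

There is one attempt and no reset: what is moved stays moved. The work goes in short steps, Python scripts to look and compute and a shell command to move; the robot and the scene stay as the last step left them, time stands still between calls to the robot, and variables do not carry over. Pictures are saved under pics/ and viewed, at most 17 in all, crops included, and the job is handed in when it is done.

```bash
mkdir -p pics; ls; cat > h.py <<'E'
import numpy as np, cv2
from rig import monitor, cams, ctrl
from scipy.spatial.transform import Rotation as Ro
def snap(n,f):
    s=monitor.state(); d=cams.snapshot(n)
    cv2.imwrite('pics/'+f,d['image'][:,:,::-1]); 
    np.save('pics/'+f+'.npy',np.array([d,s],dtype=object),allow_pickle=True); return d,s
def load(f): return np.load('pics/'+f+'.npy',allow_pickle=True)
def cam(d,s):
    K=np.array([[d['fx'],0,d['cx']],[0,d['fy'],d['cy']],[0,0,1]])
    if 'R' in d: return K,np.array(d['dist']),np.array(d['R']),np.array(d['t'])
    q=s['tcp_rot']; T=np.eye(4); T[:3,:3]=Ro.from_quat([q[1],q[2],q[3],q[0]]).as_matrix(); T[:3,3]=s['ee_pos']
    M=np.linalg.inv(T@np.array(d['hand_eye'])); return K,np.array(d['dist']),M[:3,:3],M[:3,3]
def ray(d,s,uv,z):
    K,D,R,t=cam(d,s)
    p=cv2.undistortPoints(np.array(uv,float).reshape(-1,1,2),K,D).reshape(-1,2)
    v=np.c_[p,np.ones(len(p))]@R; c=-R.T@t
    return c+v*((z-c[2])/v[:,2])[:,None]
def proj(d,s,X):
    K,D,R,t=cam(d,s); return cv2.projectPoints(np.array(X,float).reshape(-1,1,3),cv2.Rodrigues(R)[0],t,K,D)[0].reshape(-1,2)
E
python3 - <<'E'
from h import *
for n in('top','scene','wrist'):
    d,s=snap(n,n+'0.png'); K,D,R,t=cam(d,s); print(n,-R.T@t,R[2])
print(s); print(d['hand_eye'])
a=[cv2.imread(f'pics/{n}0.png') for n in('top','wrist')]
E
```

```text
pics
top [ 519.30518224  200.451148   1347.90093894] [ 0.0859281   0.02318277 -0.99603159]
scene [-146.20852667 -291.02221288  792.45519365] [ 0.65384914  0.41493461 -0.63270101]
wrist [119.23089159 567.68707312 373.65009213] [ 0.2867863  -0.10273557 -0.95246996]
{'clock': 0.1, 'joint_positions': array([ 1.09245294e+00,  3.13935832e-01,  4.51129856e-02,  1.30357569e+00,
       -3.84350687e-05,  1.43117228e+00]), 'qvel': array([-0.00066661, -0.00124039,  0.00284978, -0.00022813,  0.00010732,
        0.00162693]), 'joint_efforts': array([ 2.93112294e-03, -4.81723130e+01,  2.99245387e+01,  1.26998589e-02,
       -4.19190758e-05, -3.26645377e-08]), 'ee_pos': array([191.01308007, 542.1761776 , 403.90014876]), 'tcp_rot': array([-2.25301147e-04,  1.68551148e-01,  9.85692583e-01, -7.69011215e-04]), 'contact_force': array([0.90475746, 0.90040496, 0.64963809]), 'moment': array([ 0.01587289, -0.0590668 , -0.02411203]), 'finger_force': 0.0, 'finger_gap': 85.23407723773009}
[[ 1.70754547e-04 -9.52414946e-01 -3.04804430e-01  7.61747463e+01]
 [ 9.99999974e-01  2.07701571e-04 -8.87898462e-05  2.57813801e-01]
 [ 1.47873136e-04 -3.04804407e-01  9.52414958e-01  3.02637713e+01]
 [ 0.00000000e+00  0.00000000e+00  0.00000000e+00  1.00000000e+00]]
```

View pics/top0.png

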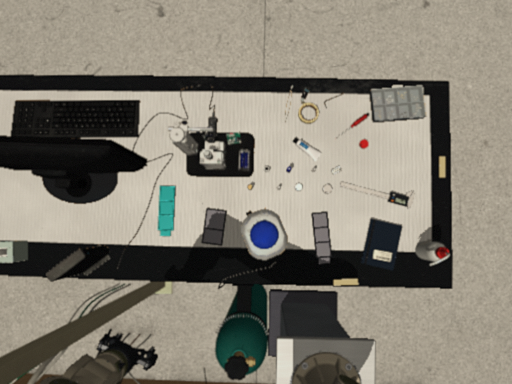

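View pics/scene0.png

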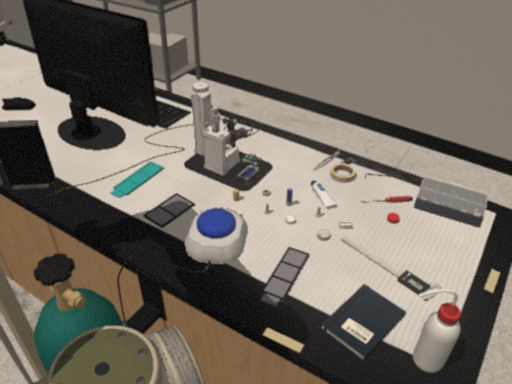

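Top view: the small stock lies around (250–340, 165–190), and grey trays sit at (214,226) and (321,237). The turquoise look-alike is at (167,210) and the red disc at (364,144). I'll enlarge the stock region in both views.

```bash
python3 - <<'E'
from h import *
d,s=load('top0.png'); e,_=load('scene0.png')
names=dict(threetray=(321,237),twotray=(214,226),tan=(250,186),bolt1=(280,187),white=(299,186),cellc=(291,167),bolt2=(315,169),clip=(336,169),disc=(327,188),nut=(267,168),red=(364,144),dome=(265,235),bl=(0,0),br=(511,383))
for k,v in names.items(): print(k,ray(d,s,[v],0)[0].round())
a=cv2.imread('pics/top0.png')[155:200,238:345]; b=cv2.imread('pics/scene0.png')[175:250,225:365]
a=cv2.resize(a,(749,315),interpolation=cv2.INTER_CUBIC); 
b=cv2.resize(b,(520,279),interpolation=cv2.INTER_CUBIC); b=cv2.copyMakeBorder(b,0,0,0,229,cv2.BORDER_CONSTANT)
cv2.imwrite('pics/c1.png',np.vstack([a,b]))
E
```

```text
threetray [478.  23.   0.]
twotray [506. 376.   0.]
tan [641. 260.   0.]
bolt1 [640. 161.   0.]
white [644.  98.   0.]
cellc [707. 125.   0.]
bolt2 [702.  46.   0.]
clip [704. -24.   0.]
disc [640.   5.   0.]
nut [702. 205.   0.]
red [ 790. -117.    0.]
dome [480. 207.   0.]
bl [1297. 1183.    0.]
br [  19. -600.    0.]
```

View pics/c1.png

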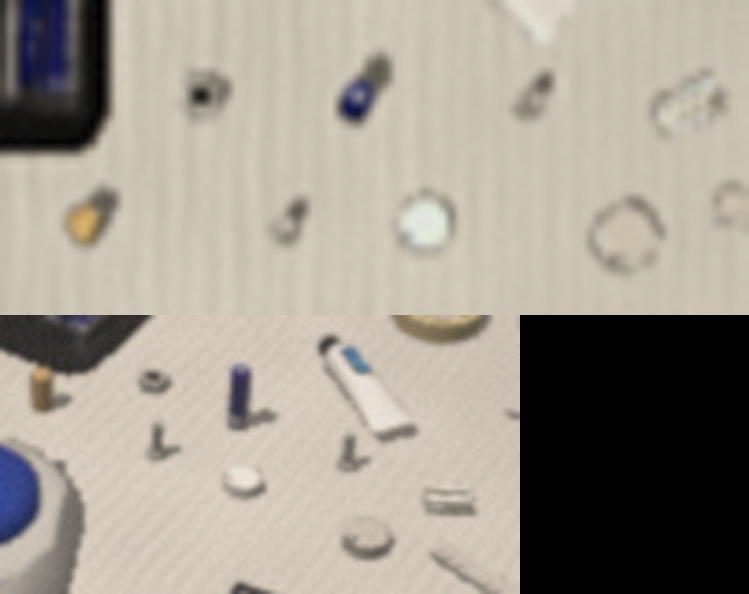

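View pics/wrist0.png

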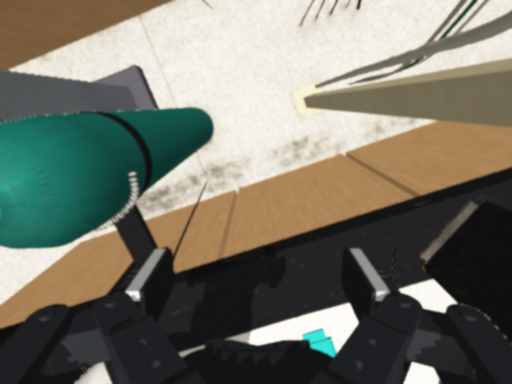

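The stock (enlarged crop, top coordinates):
- slim tan piece at (250,186)
- bolts at (280,187) and (315,169)
- cell at (291,167)
- whitish 25 mm disc at (299,186)
- grey disc at (327,188), larger and the same colour as the worktop
- nut at (267,168) and clip at (336,169), both unwanted

The wrist view so far shows only the floor and the table edge. Next I'll find out what the white dome is before crossing over it.

```bash
python3 - <<'E'
from h import *
d,s=load('top0.png'); e,_=load('scene0.png')
def tri(u,v):
    P=[]; 
    for x in(d,e):
        K,D,R,t=cam(x,s); P.append((np.c_[R,t],K,D))
    a=[cv2.undistortPoints(np.array([[w]],float),p[1],p[2]).reshape(2,1) for w,p in zip((u,v),P)]
    X=cv2.triangulatePoints(P[0][0],P[1][0],*a); return (X[:3]/X[3]).ravel().round()
print('dome',tri((264,235),(216,222)),'green',tri((237,363),(55,268)),'cell top',tri((289,170),(289.5,189)), 'scope top',tri((180,130),(201,87)))
print(ctrl.tips_ahead)
print(proj(d,s,[s['ee_pos'],[0,0,0],[480,207,200]]))
E
```

```text
dome [482. 209.  64.] green [127. 279. 190.] cell top [690. 134.  56.] scope top [774. 459. 213.]
173.4
[[114.75974468 362.97232656]
 [326.0214593  386.44066259]
 [264.59207519 237.14227156]]
```

The dome is an object about 65 mm tall at (482,209), so I'll stay above it. I'll square the tool to the world axes and look over each tray.

```bash
python3 -m jog '[[[0,0,-5],[-58,-15,0],0],[[0,0,-10],[-116,-30,0],0],[[0,0,-14],[-174,-44,0],0],[[0,0,-19.4],[-232,-59,0],0],[[0,0,-19.4],[-290,-74,0],0]]'; python3 -m jog '[[[0,0,0],[0,0,0],0],[[0,0,0],[0,0,0],0]]'
python3 - <<'E'
from h import *
d,s=snap('wrist','w1.png'); print(s['ee_pos'],s['tcp_rot'],s['joint_positions'])
E
```

```text
clock: 0.78
ee_pos: [441.4, 374.8, 404.5]
tcp_rot: [-0.0, -0.0, 1.0, 0.0]
contact_force: [0.5, 1.6, 0.1]
finger_gap: 85.4
finger_force: 0.0
clock: 1.02
ee_pos: [440.0, 375.9, 404.3]
tcp_rot: [-0.001, 0.001, 1.0, -0.0]
contact_force: [-0.2, 0.4, 0.2]
finger_gap: 85.1
finger_force: 0.0
[440.02849884 375.8866879  404.28859272] [-5.96452362e-04  6.10738896e-04  9.99999629e-01 -1.14425283e-04] [5.68166296e-01 3.21192153e-01 5.61856643e-02 1.30691819e+00
 4.49680438e-04 5.69387521e-01]
```

View pics/w1.png

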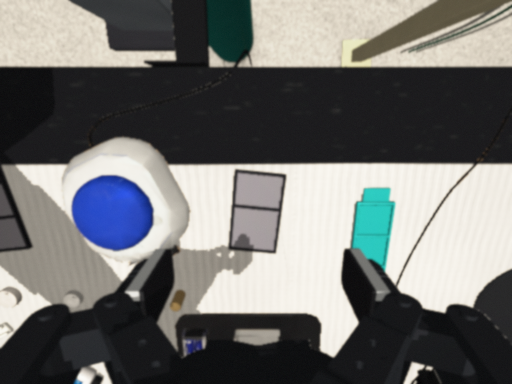

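The two-pocket tray has corners at about (236,170), (286,175), (274,252) and (229,248), with the bigger pocket on the far (lower) side. Turquoise look-alike at (373,225), slim piece at (177,299). Next, the three-pocket tray and the stock.

```bash
python3 -m jog '[[[0,0,0],[0,-62,0],0],[[0,0,0],[0,-124,0],0],[[0,0,0],[0,-186,0],0],[[0,0,0],[0,-248,0],0],[[0,0,0],[0,-310,0],0]]'; python3 -m jog '[[[0,0,0],[0,-20,0],0],[[0,0,0],[0,-20,0],0],[[0,0,0],[0,-20,0],0]]'
python3 -c "
from h import *
d,s=snap('wrist','w2.png')"
python3 -m jog '[[[0,0,0],[-50,25,30],0],[[0,0,0],[-100,50,60],0],[[0,0,0],[-140,90,100],0],[[0,0,0],[-160,140,100],0],[[0,0,0],[-160,140,100],0]]' |head -2;python3 -m jog '[[[0,0,0],[0,0,0],0],[[0,0,0],[0,0,0],0]]' | head -2
python3 - <<'E'
from h import *
d,s=snap('wrist','w3.png'); print(s['ee_pos'])
a=[cv2.imread(f'pics/w{i}.png') for i in (2,3)]
cv2.imwrite('pics/c2.png',cv2.resize(np.vstack([a[0][:320],a[1][:320]]),None,fx=.93,fy=.93))
E
```

```text
clock: 1.7
ee_pos: [438.9, 65.9, 405.0]
tcp_rot: [0.001, -0.002, 1.0, 0.0]
contact_force: [1.7, -0.3, -0.0]
finger_gap: 85.5
finger_force: 0.0
clock: 2.08
ee_pos: [439.6, 47.4, 404.8]
tcp_rot: [0.0, -0.001, 1.0, 0.0]
contact_force: [0.3, -0.0, -0.2]
finger_gap: 85.8
finger_force: 0.0
clock: 2.75
ee_pos: [600.3, 191.3, 302.4]
clock: 3.0
ee_pos: [599.5, 186.0, 305.3]
[599.46738494 185.98271818 305.25568276]
```

View pics/c2.png

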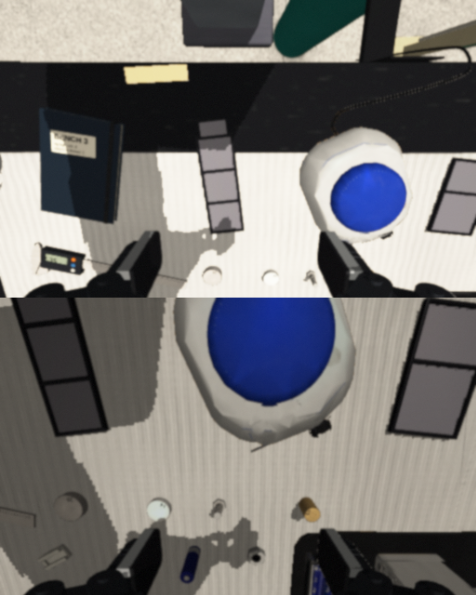

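In w2 the three-pocket tray runs from its tab at about (228,138), the end near the robot, to about (245,245), with its two-pocket neighbour at the right. In w3 the stock is: big disc (77,224), small disc (171,227), bolt (235,226), slim piece (332,226), cell (204,288), nut (275,276). I'll measure the trays from the pocket contours and the stock from colour masks.

```bash
cat > trays.py <<'E'
from h import *
for f,box in(('w2.png',(190,100,300,270)),('w1.png',(215,160,300,262))):
    d,s=load(f); im=d['image']; g=cv2.cvtColor(im,cv2.COLOR_RGB2GRAY); x0,y0,x1,y1=box
    for lo,hi in((60,125),(80,185)):
        m=cv2.inRange(g,lo,hi)[y0:y1,x0:x1]
        m=cv2.erode(m,np.ones((2,2)))
        C,_=cv2.findContours(m,cv2.RETR_EXTERNAL,cv2.CHAIN_APPROX_NONE)
        for c in C:
            if cv2.contourArea(c)<300: continue
            c=c.reshape(-1,2)+[x0,y0]; P=ray(d,s,c,5)[:,:2].astype(np.float32)
            print(f,lo,'px',c.mean(0).round(),'rect',[np.round(v,1) for v in cv2.minAreaRect(P)])
E
python3 trays.py
```

```text
w2.png 60 px [228. 157.] rect [array([428.9,  10.8]), array([23. , 49.9]), np.float64(22.8)]
w2.png 60 px [229. 138.] rect [array([406.4,  11.6]), array([17.4, 33.7]), np.float64(6.4)]
w2.png 80 px [220. 259.] rect [array([575.4,  -5.3]), array([38.9, 90.5]), np.float64(0.1)]
w2.png 80 px [245. 232.] rect [array([536.1,  27.5]), array([41.8, 48. ]), np.float64(3.1)]
w2.png 80 px [238. 200.] rect [array([489.8,  21.1]), array([43.5, 44.2]), np.float64(6.9)]
w2.png 80 px [233. 167.] rect [array([442.8,  15.7]), array([41.8, 44.1]), np.float64(6.3)]
w1.png 80 px [232. 255.] rect [array([569.7, 341. ]), array([53.4, 22.5]), np.float64(90.0)]
w1.png 80 px [256. 229.] rect [array([531.7, 373.4]), array([63.9, 59.7]), np.float64(84.2)]
w1.png 80 px [259. 191.] rect [array([475.5, 377.5]), array([60.4, 44. ]), np.float64(84.1)]
```

The trays check out against the given sizes: the three-tray pockets are at (443,16), (490,21) and (537,27), and the two-tray has its small pocket at (475,377) and big at (531,372). Next, a better view of the stock.

```bash
python3 -m jog '[[[0,0,0],[-20,-58,0],0],[[0,0,0],[-50,-100,0],0],[[0,0,0],[-50,-100,0],0],[[0,0,0],[-50,-100,0],0]]' |head -2
python3 - <<'E'
from h import *
d,s=snap('wrist','w4.png'); print(s['ee_pos'])
d3,s3=load('w3.png')
P=[[641,260,30],[640,161,30],[644,98,10],[702,46,30],[640,5,12],[690,130,49]]
print(proj(d,s,P).round(),proj(d3,s3,P).round())
b=d['image'][:,:,::-1]; 
cv2.imwrite('pics/c3.png',cv2.resize(b[90:340,40:440],None,fx=2,fy=2,interpolation=cv2.INTER_CUBIC))
E
```

```text
clock: 3.55
ee_pos: [649.5, 85.3, 305.1]
[649.51783113  85.28764747 305.08493813]
[[457. 183.]
 [344. 182.]
 [271. 181.]
 [216. 246.]
 [172. 178.]
 [309. 244.]] [[337. 235.]
 [231. 234.]
 [169. 229.]
 [117. 291.]
 [ 74. 227.]
 [197. 293.]]
```

View pics/c3.png

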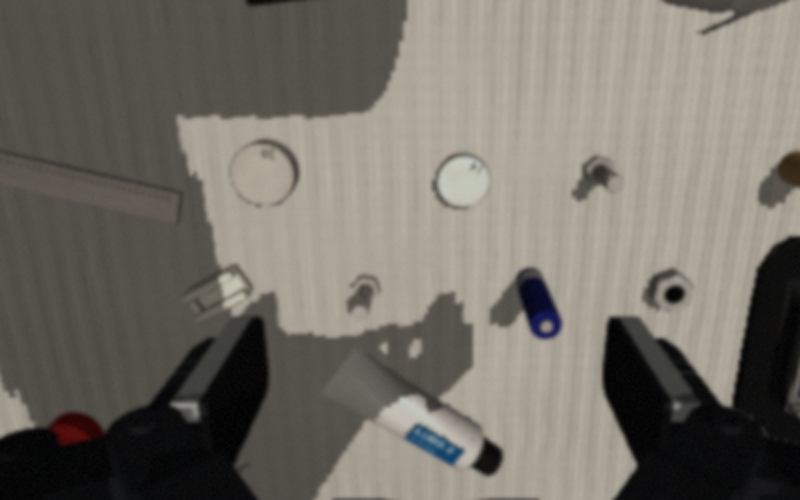

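Crop c3 (crop pixel/2 + (40,90)):
- big disc at (262,173), visibly larger than the whitish small disc at (462,180); the red look-alike is at (75,430)
- bolt A: head (600,168), shank top (614,182)
- bolt B: head (367,284), shank top (357,298)
- cell: top (546,327), base (528,274)

That confirms each part's identity.

```bash
python3 - <<'E'
from h import *
d,s=load('w4.png'); d3,s3=load('w3.png')
f=lambda u,z: ray(d,s,[[u[0]/2+40,u[1]/2+90]],z)[0].round(1)
for n,u,z in(('disc',(262,173),12),('boltA head',(600,168),2.5),('boltA top',(614,182),30),('boltB head',(367,284),2.5),('boltB top',(357,298),30),('cell top',(546,327),49),('cell base',(528,274),0),('small',(462,180),10)): print(n,f(u,z))
h=cv2.cvtColor(d3['image'],cv2.COLOR_RGB2HSV); m=cv2.inRange(h,(8,90,60),(28,255,255)); m[:200]=0;m[260:]=0
C=max(cv2.findContours(m,0,1)[0],key=cv2.contourArea); x,y,w,hh=cv2.boundingRect(C);print('tan px',x,y,w,hh, cv2.minAreaRect(C))
M=cv2.moments(C); print('slim',ray(d3,s3,[[M['m10']/M['m00'],M['m01']/M['m00']]],15))
for nm,u in (('board edge L',(296/.93,(545-298)/.93)),('board corner',(306/.93,(535-298)/.93))): print(nm,ray(d3,s3,[u],5)[0].round())
E
```

```text
disc [638.9   4.6  12. ]
boltA head [639.1 164.8   2.5]
boltA top [638.7 163.4  30. ]
boltB head [700.1  50.2   2.5]
boltB top [694.4  48.8  30. ]
cell top [699.1 133.7  49. ]
cell base [695.7 133.2   0. ]
small [643.  98.  10.]
tan px 323 216 21 25 ((331.780029296875, 228.04002380371094), (26.200000762939453, 16.0), 53.13010025024414)
slim [[641.10377148 260.43812725  15.        ]]
board edge L [688. 250.   5.]
board corner [675. 261.   5.]
```

```bash
python3 -m jog '[[[0,0,0],[3,60,0],100],[[0,0,0],[6,120,0],100],[[0,0,0],[9,174.5,0],100],[[0,0,0],[9,174.5,50],100],[[0,0,0],[9,174.5,100],100]]' 40
python3 -m jog '[[[0,0,0],[0,0,12],100],[[0,0,0],[0,0,23],100],[[0,0,0],[0,0,23],100],[[0,0,0],[0,0,23],255],[[0,0,0],[0,0,23],255]]'
python3 -m jog '[[[0,0,0],[0,0,0],255],[[0,0,0],[0,0,0],255],[[0,0,0],[0,0,0],255],[[0,0,0],[0,0,0],255]]'
```

```text
clock: 4.22
ee_pos: [639.8, 263.5, 204.9]
tcp_rot: [0.001, -0.002, 1.0, 0.0]
contact_force: [0.1, 0.1, -0.8]
finger_gap: 51.8
finger_force: 0.0
clock: 4.85
ee_pos: [641.7, 260.6, 183.3]
tcp_rot: [0.001, 0.0, 1.0, 0.0]
contact_force: [-0.2, -0.8, 0.0]
finger_gap: 16.1
finger_force: 0.3
clock: 5.35
ee_pos: [641.7, 260.6, 183.4]
tcp_rot: [0.001, 0.0, 1.0, 0.0]
contact_force: [0.4, -0.3, 6.0]
finger_gap: 14.4
finger_force: 39.1
```

```bash
python3 -m jog '[[[0,0,0],[0,0,-60],255],[[0,0,0],[0,0,-120],255],[[0,0,0],[31,-50,-120],255],[[0,0,0],[62,-100,-120],255],[[0,0,0],[93,-150,-120],255]]'|sed -n '2p;5,6p'
python3 -m jog '[[[0,0,0],[30,-45,0],255],[[0,0,0],[58,-89.5,20],255],[[0,0,0],[58,-89.5,60],255],[[0,0,0],[58,-89.5,95],255],[[0,0,0],[58,-89.5,105],255]]'|sed -n '2p;5,6p'
python3 -c "
from h import *
d,s=snap('wrist','w5.png');print(s['ee_pos'])"
```

```text
ee_pos: [546.9, 109.4, 301.9]
finger_gap: 14.3
finger_force: 39.1
ee_pos: [488.7, 21.1, 195.0]
finger_gap: 14.4
finger_force: 39.2
[488.71079171  21.05392191 195.00747325]
```

View pics/w5.png

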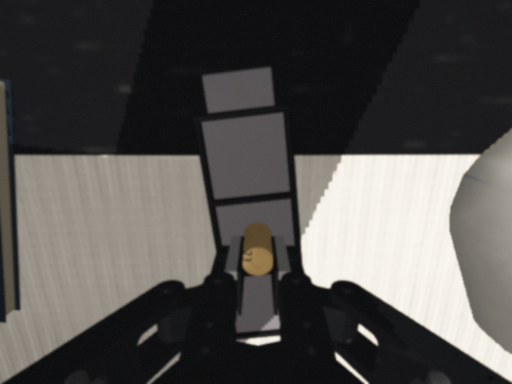

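The slim piece hangs centred over the middle pocket (base at about (259,228)), with the tab visible at (238,90). I'll set it down and go to the cell.

```bash
python3 -m jog '[[[0,0,0],[0,0,5],255],[[0,0,0],[0,0,9.5],255],[[0,0,0],[0,0,9.5],255],[[0,0,0],[0,0,9.5],150],[[0,0,0],[0,0,9.5],150]]'|sed -n '2p;4,6p'
python3 -m jog '[[[0,0,0],[0,0,0],150],[[0,0,0],[0,0,-30],130],[[0,0,0],[0,0,-70],110],[[0,0,0],[0,0,-110],110],[[0,0,0],[-50,25,-120],110]]'|sed -n '2p;5,6p'
python3 -m jog '[[[0,0,0],[-55,25,0],110],[[0,0,0],[-105,55,0],110],[[0,0,0],[-157,87.5,0],110],[[0,0,0],[-157,87.5,40],110],[[0,0,0],[-157,87.5,50],110]]'|sed -n '2p;5,6p'
python3 -c "
from h import *
d,s=snap('wrist','w6.png');print(s['ee_pos'])"
```

```text
ee_pos: [490.1, 21.2, 187.4]
contact_force: [0.1, -1.0, 0.1]
finger_gap: 35.5
finger_force: 0.0
ee_pos: [539.3, 45.5, 310.6]
finger_gap: 48.2
finger_force: 0.0
ee_pos: [696.0, 134.0, 253.1]
finger_gap: 48.5
finger_force: 0.0
[696.02084367 133.95827076 253.10847116]
```

View pics/w6.png

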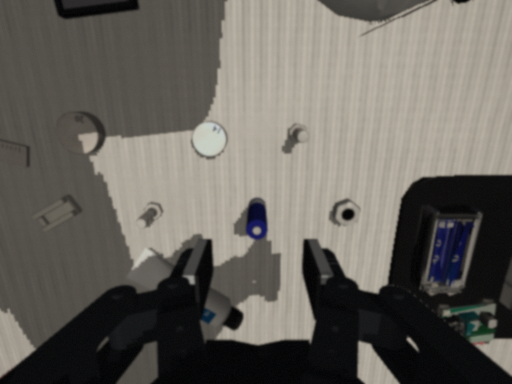

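```bash
python3 - <<'E'
from h import *
d,s=load('w6.png')
for n,u,z in(('cell top',(257,231),49),('cell base',(257,203),0),('tube tail',(148,250),5),('tube cap',(238,318),15),('boltB head',(153,208),2.5),('boltB top',(150,216),30),('disc',(79,132),12),('boltA h',(297,130),2.5),('boltA t',(303,136),30)): print(n,ray(d,s,[u],z)[0].round(1))
E
```

```text
cell top [698.7 133.3  49. ]
cell base [696.1 133.2   0. ]
tube tail [736.1  41.8   5. ]
tube cap [796.5 116.8  15. ]
boltB head [699.6  49.    2.5]
boltB top [695.7  56.8  30. ]
disc [638.4   5.9  12. ]
boltA h [637.7 163.1   2.5]
boltA t [639.3 163.5  30. ]
```

```bash
python3 -m jog '[[[0,0,0],[0,0,40],110],[[0,0,0],[0,0,75],110],[[0,0,0],[0,0,75],110],[[0,0,0],[0,0,75],255],[[0,0,0],[0,0,75],255]]'|sed -n '2p;4,6p'
python3 -m jog '[[[0,0,0],[0,0,0],255],[[0,0,0],[0,0,0],255],[[0,0,0],[0,0,0],255],[[0,0,0],[0,0,-50],255],[[0,0,0],[0,0,-110],255]]'|sed -n '2p;5,6p'
python3 -m jog '[[[0,0,0],[50,-24,-10],255],[[0,0,0],[104,-48,-10],255],[[0,0,0],[156,-72,-10],255],[[0,0,0],[208,-96,-10],255],[[0,0,0],[254,-117.6,-10],255]]'|sed -n '2p;5,6p'
python3 -m jog '[[[0,0,0],[0,0,40],255],[[0,0,0],[0,0,80],255],[[0,0,0],[0,0,105],255],[[0,0,0],[0,0,105],255]]'|sed -n '2p;5,6p'
python3 -c "
from h import *
d,s=snap('wrist','w7.png');print(s['ee_pos'])"
```

```text
ee_pos: [697.9, 133.5, 185.1]
contact_force: [-1.6, 0.3, 8.2]
finger_gap: 13.8
finger_force: 40.2
ee_pos: [696.4, 133.6, 292.6]
finger_gap: 13.6
finger_force: 39.0
ee_pos: [441.1, 15.5, 303.0]
finger_gap: 13.3
finger_force: 39.0
ee_pos: [442.1, 16.2, 196.4]
finger_gap: 13.5
finger_force: 39.0
[442.07160868  16.18489792 196.43957012]
```

View pics/w7.png

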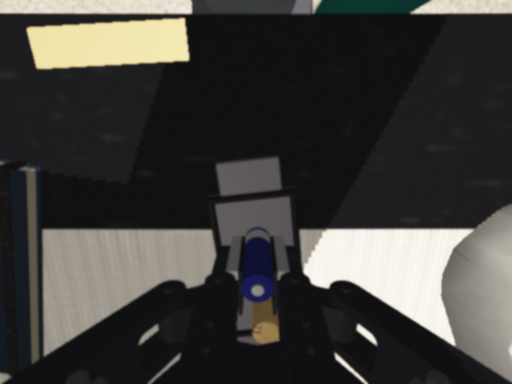

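The cell is centred above the pocket beside the tab (tab at (248,175)), with the slim piece standing behind it at (265,333). Set it down and go to bolt A.

```bash
python3 -m jog '[[[0,0,0],[0,0,5],255],[[0,0,0],[0,0,9],255],[[0,0,0],[0,0,9],255],[[0,0,0],[0,0,9],150],[[0,0,0],[0,0,9],150]]'|sed -n '2p;4,6p'
python3 -m jog '[[[0,0,0],[0,0,0],150],[[0,0,0],[0,0,-30],130],[[0,0,0],[0,0,-70],110],[[0,0,0],[0,0,-120],110],[[0,0,0],[-48,37,-120],110]]'|sed -n '2p;5,6p'
python3 -m jog '[[[0,0,0],[-50,38,0],110],[[0,0,0],[-100,76,0],110],[[0,0,0],[-147.5,110.4,0],110],[[0,0,0],[-147.5,110.4,40],110],[[0,0,0],[-147.5,110.4,60],110]]'|sed -n '2p;5,6p'
python3 -m jog '[[[0,0,0],[0,0,0],110]]'|sed -n '2p;5,6p'
python3 - <<'E'
from h import *
d,s=snap('wrist','w8.png');print(s['ee_pos'])
c=d['image'][60:384,60:460,::-1];cv2.imwrite('pics/c8.png',cv2.resize(c,None,fx=1.8,fy=1.8,interpolation=cv2.INTER_CUBIC))
E
```

```text
ee_pos: [443.2, 16.1, 188.4]
contact_force: [0.1, -1.0, 0.1]
finger_gap: 35.3
finger_force: 0.0
ee_pos: [491.3, 52.0, 313.0]
finger_gap: 48.7
finger_force: 0.0
ee_pos: [638.4, 164.1, 245.1]
finger_gap: 48.6
finger_force: 0.0
ee_pos: [637.5, 163.4, 245.4]
finger_gap: 48.4
finger_force: 0.0
[637.50242693 163.42863614 245.37738797]
```

View pics/c8.png

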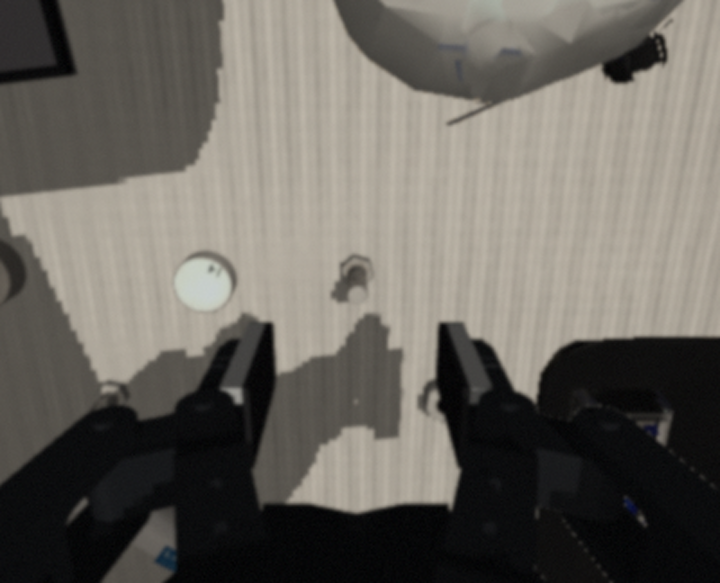

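Bolt A is centred between the fingers (shank top at about (259,224) full-frame) and well clear of its neighbours. Grasp it and carry it to the far pocket.

```bash
python3 -c "
from h import *
d,s=load('w8.png');print(ray(d,s,[[258.9,223.9]],30))"
python3 -m jog '[[[0,0,0],[0,0,40],110],[[0,0,0],[0,0,66],110],[[0,0,0],[0,0,66],110],[[0,0,0],[0,0,66],255],[[0,0,0],[0,0,66],255]]'|sed -n '2p;4,6p'
python3 -m jog '[[[0,0,0],[0,0,0],255],[[0,0,0],[0,0,0],255],[[0,0,0],[0,0,0],255],[[0,0,0],[0,0,-50],255],[[0,0,0],[0,0,-110],255]]'|sed -n '2p;5,6p'
python3 -m jog '[[[0,0,0],[34,-46,0],255],[[0,0,0],[68,-92,0],255],[[0,0,0],[101.5,-136.6,0],255],[[0,0,0],[101.5,-136.6,50],255],[[0,0,0],[101.5,-136.6,95],255]]'|sed -n '2p;5,6p'
python3 -m jog '[[[0,0,0],[0,0,0],255]]'|sed -n '2p;5,6p'
python3 -c "
from h import *
d,s=snap('wrist','w9.png');print(s['ee_pos'])"
```

```text
[[640.24497982 164.0828783   30.        ]]
ee_pos: [639.5, 163.5, 184.4]
contact_force: [0.6, 0.7, 0.0]
finger_gap: 12.7
finger_force: 0.0
ee_pos: [637.8, 163.3, 292.1]
finger_gap: 6.0
finger_force: 39.0
ee_pos: [536.9, 26.0, 197.4]
finger_gap: 6.0
finger_force: 39.1
ee_pos: [534.8, 26.8, 194.6]
finger_gap: 5.8
finger_force: 39.1
[534.79192664  26.8433761  194.64002316]
```

View pics/w9.png

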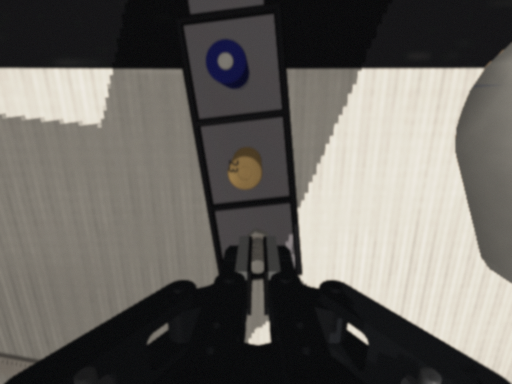

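Cell and slim piece stand well inside their pockets at (228,62) and (245,168), and the bolt is over the third. Set it down, then go to the big disc.

```bash
python3 -c "
from h import *
d,s=load('w4.png');print(ray(d,s,[[131,190],[126,202],[40+182/2,90+295/2]],5).round())"
python3 -m jog '[[[0,0,0],[0,0,5],255],[[0,0,0],[0,0,9],255],[[0,0,0],[0,0,9],255],[[0,0,0],[0,0,9],160],[[0,0,0],[0,0,9],160]]'|sed -n '2p;4,6p'
python3 -m jog '[[[0,0,0],[0,0,0],150],[[0,0,0],[0,0,-30],130],[[0,0,0],[0,0,-80],100],[[0,0,0],[-50,-10,-80],95],[[0,0,0],[-101.5,-21.7,-80],95]]'|sed -n '2p;5,6p'
python3 -m jog '[[[0,0,0],[0,0,10],95],[[0,0,0],[0,0,10],95]]'|sed -n '2p;5,6p'
python3 -c "
from h import *
d,s=snap('wrist','w10.png');print(s['ee_pos'])"
```

```text
[[654. -38.   5.]
 [666. -44.   5.]
 [705. -44.   5.]]
ee_pos: [536.9, 26.9, 188.3]
contact_force: [0.4, 1.0, -0.3]
finger_gap: 32.1
finger_force: 0.0
ee_pos: [639.7, 5.1, 269.9]
finger_gap: 53.7
finger_force: 0.0
ee_pos: [637.4, 5.2, 256.3]
finger_gap: 53.4
finger_force: 0.0
[637.38829118   5.19991391 256.29845758]
```

View pics/w10.png

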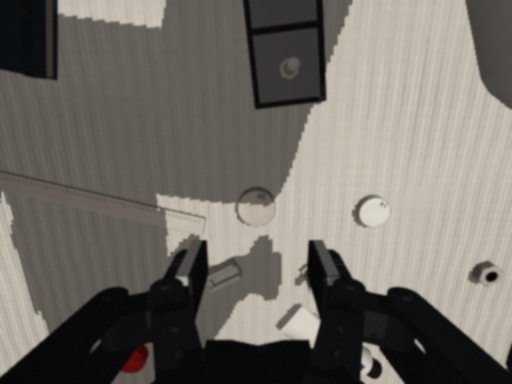

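The bolt stands in the third pocket at (290,67). The big disc is at (256,206), between the fingers; the probe tip at (205,225) is close to the left finger, so I'll narrow the opening before descending.

```bash
python3 -c "
from h import *
d,s=load('w10.png');print(ray(d,s,[[256,206]],12).round(1))"
python3 -m jog '[[[0,0,0],[0,0,20],125],[[0,0,0],[0,0,50],125],[[0,0,0],[0,0,75],125],[[0,0,0],[0,0,83],125],[[0,0,0],[0,0,83],125]]'|sed -n '2p;4,6p'
python3 -m jog '[[[0,0,0],[0,0,0],255],[[0,0,0],[0,0,0],255],[[0,0,0],[0,0,0],255],[[0,0,0],[0,0,0],255],[[0,0,0],[0,0,0],255]]' 50|sed -n '2p;4,6p'
```

```text
[[637.5   4.   12. ]]
ee_pos: [637.8, 5.4, 175.4]
contact_force: [0.8, 0.7, 0.1]
finger_gap: 43.4
finger_force: 0.0
ee_pos: [639.0, 5.1, 176.9]
contact_force: [-1.9, 0.3, 5.9]
finger_gap: 27.4
finger_force: 49.5
```

```bash
python3 -m jog '[[[0,0,0],[0,0,-55],255],[[0,0,0],[0,0,-110],255],[[0,0,0],[0,30,-140],255],[[0,0,0],[10,85,-140],255],[[0,0,0],[20,140,-140],255]]'|sed -n '2p;5,6p'
python3 -m jog '[[[0,0,0],[20,57,0],255],[[0,0,0],[40,114,0],255],[[0,0,0],[60,170,0],255],[[0,0,0],[87.3,227.3,0],255],[[0,0,0],[87.3,227.3,40],255]]'|sed -n '2p;5,6p'
python3 -m jog '[[[0,0,0],[0,0,40],255],[[0,0,0],[0,0,75],255],[[0,0,0],[0,0,75],255]]'|sed -n '2p;5,6p'
python3 -c "
from h import *
d,s=snap('wrist','w11.png');print(s['ee_pos'])"
```

```text
ee_pos: [618.6, 146.0, 316.4]
finger_gap: 27.1
finger_force: 49.4
ee_pos: [530.3, 377.5, 278.7]
finger_gap: 27.2
finger_force: 49.4
ee_pos: [529.7, 371.7, 197.2]
finger_gap: 27.4
finger_force: 49.5
[529.7003741  371.72020901 197.22896844]
```

View pics/w11.png

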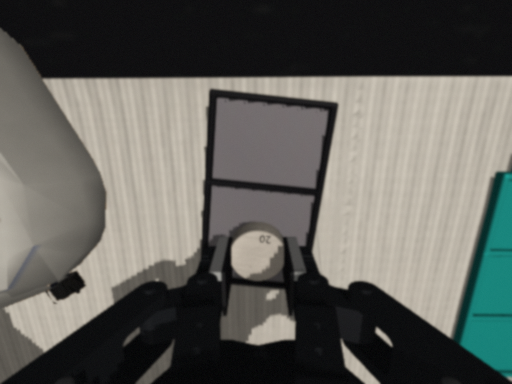

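```bash
python3 -c "
from h import *
d,s=load('w11.png');print(ray(d,s,[[272,98],[266,182],[262,192],[257,279],[257,287],[258,250]],5).round(1))
print(proj(d,s,[[531,372,5],[475.5,377.5,5]]))"
```

```text
[[450.1 378.6   5. ]
 [496.3 375.9   5. ]
 [502.3 373.6   5. ]
 [561.  370.6   5. ]
 [567.  370.6   5. ]
 [540.1 371.3   5. ]]
[[259.21832999 236.65084819]
 [269.2933534  145.9800371 ]]
```

The big pocket is confirmed on the far side (x 502–561, so 59 mm), and the disc is over it. Set it down and go to bolt B.

```bash
python3 -m jog '[[[0,0,0],[0,0,10],255],[[0,0,0],[0,0,18.5],255],[[0,0,0],[0,0,18.5],255],[[0,0,0],[0,0,18.5],140],[[0,0,0],[0,0,18.5],140]]'|sed -n '2p;4,6p'
python3 -m jog '[[[0,0,0],[0,0,0],140],[[0,0,0],[0,0,-30],130],[[0,0,0],[0,0,-80],110],[[0,0,0],[0,0,-135],110],[[0,0,0],[-30,-50,-135],110]]' 40|sed -n '2p;5,6p'
python3 -c "
from h import *
d,s=snap('wrist','w12.png');print(s['ee_pos'])"
python3 -m jog '[[[0,0,0],[-30,-50,0],110],[[0,0,0],[-60,-100,0],110],[[0,0,0],[-90,-155,0],110],[[0,0,0],[-115,-210,0],110],[[0,0,0],[-137,-272,0],110]]'|sed -n '2p;5,6p'
python3 -m jog '[[[0,0,0],[0,0,40],110],[[0,0,0],[0,0,60],110],[[0,0,0],[0,0,60],110]]'|sed -n '2p;5,6p'
python3 - <<'E'
from h import *
d,s=snap('wrist','w13.png');print(s['ee_pos'])
a=cv2.imread('pics/w12.png')[:, 60:460];b=cv2.imread('pics/w13.png')[:,60:460];cv2.imwrite('pics/c13.png',np.hstack([a,b]))
E
```

```text
ee_pos: [531.3, 372.5, 182.0]
contact_force: [0.5, 0.6, -1.0]
finger_gap: 38.2
finger_force: 0.0
ee_pos: [561.4, 325.6, 323.0]
finger_gap: 48.8
finger_force: 0.0
[561.43493971 325.57149813 322.98042186]
ee_pos: [697.7, 51.8, 316.3]
finger_gap: 48.4
finger_force: 0.0
ee_pos: [696.0, 53.1, 254.0]
finger_gap: 48.4
finger_force: 0.0
[696.04905779  53.12453438 254.01078253]
```

View pics/c13.png

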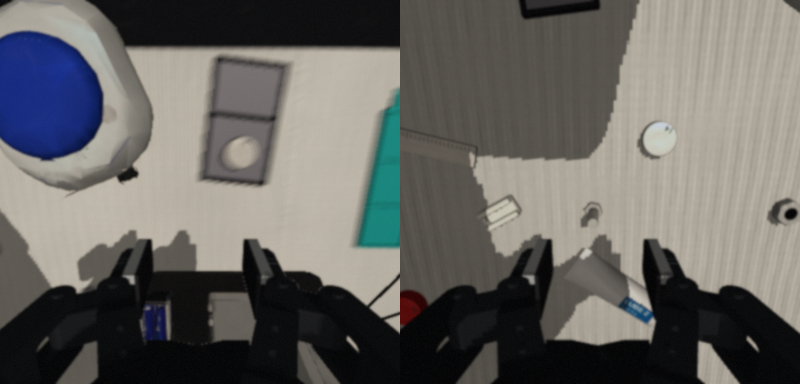

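Left: the disc lies flat inside the big pocket (240,152). Right: bolt B at full-frame head (254,208), top (253,222).

```bash
python3 -c "
from h import *
d,s=load('w13.png');print(s['ee_pos'],monitor.state()['ee_pos'],ray(d,s,[[253,222]],30),ray(d,s,[[254,208]],2.5))"
```

```text
[696.04905779  53.12453438 254.01078253] [696.70106554  53.45161028 255.86297576] [[701.02662247  49.75761265  30.        ]] [[700.25269244  50.18646742   2.5       ]]
```

```bash
python3 -m jog '[[[0,0,0],[-3.5,-3.4,30],110],[[0,0,0],[-3.5,-3.4,60],110],[[0,0,0],[-3.5,-3.4,74],110],[[0,0,0],[-3.5,-3.4,74],110],[[0,0,0],[-3.5,-3.4,74],255]]'|sed -n '2p;4,6p'
python3 -m jog '[[[0,0,0],[0,0,0],255],[[0,0,0],[0,0,0],255],[[0,0,0],[0,0,0],255],[[0,0,0],[0,0,0],255],[[0,0,0],[0,0,0],255]]' 40|sed -n '2p;4,6p'
```

```text
ee_pos: [701.3, 50.3, 184.4]
contact_force: [-0.3, -0.3, 0.5]
finger_gap: 31.7
finger_force: 0.0
ee_pos: [701.2, 50.1, 184.1]
contact_force: [-0.1, 0.2, 6.0]
finger_gap: 5.9
finger_force: 39.2
```

```bash
python3 -m jog '[[[0,0,0],[0,0,-55],255],[[0,0,0],[0,0,-110],255],[[0,0,0],[20,40,-140],255],[[0,0,0],[45,90,-140],255],[[0,0,0],[70,140,-140],255]]'|sed -n '2p;5,6p'
python3 -m jog '[[[0,0,0],[30,50,0],255],[[0,0,0],[60,100,0],255],[[0,0,0],[90,145,0],255],[[0,0,0],[125,187,0],255],[[0,0,0],[155,187.5,0],255]]'|sed -n '2p;5,6p'
python3 -m jog '[[[0,0,0],[0,0,50],255],[[0,0,0],[0,0,100],255],[[0,0,0],[0,0,120],255],[[0,0,0],[0,0,120],255]]'|sed -n '2p;5,6p'
python3 -c "
from h import *
d,s=snap('wrist','w14.png');print(s['ee_pos'])"
```

```text
ee_pos: [629.9, 191.0, 323.3]
finger_gap: 5.7
finger_force: 39.0
ee_pos: [473.8, 380.2, 322.3]
finger_gap: 5.9
finger_force: 39.1
ee_pos: [474.5, 377.0, 200.6]
finger_gap: 5.7
finger_force: 39.1
[474.52521683 377.01836937 200.55392265]
```

View pics/w14.png

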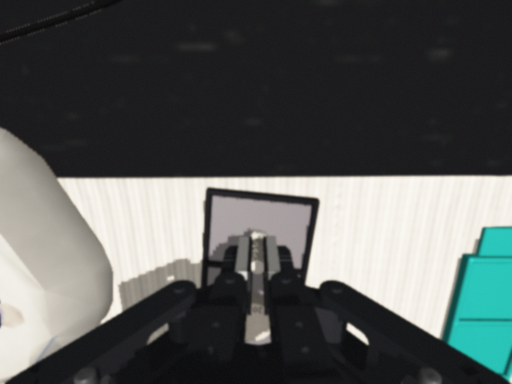

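Bolt B is over the small pocket. Lower it, release, retreat and check.

```bash
python3 -m jog '[[[0,0,0],[0,0,8],255],[[0,0,0],[0,0,14],255],[[0,0,0],[0,0,14],255],[[0,0,0],[0,0,14],160],[[0,0,0],[0,0,14],160]]'|sed -n '2p;4,6p'
python3 -m jog '[[[0,0,0],[0,0,0],150],[[0,0,0],[0,0,-30],150],[[0,0,0],[0,0,-80],150],[[0,0,0],[0,0,-130],150],[[0,0,0],[20,-40,-180],150]]'|sed -n '2p;5,6p'
python3 -m jog '[[[0,0,0],[0,-60,-30],100],[[0,0,0],[0,-120,-30],100],[[0,0,0],[0,-120,-30],100],[[0,0,0],[0,-120,-30],100]]'|sed -n '1,2p;5,6p'
python3 - <<'E'
from h import *
d,s=snap('wrist','w15.png');print(s['ee_pos'])
cv2.imwrite('pics/c15.png',cv2.resize(d['image'][100:300,80:400,::-1],None,fx=2.5,fy=2.5))
E
```

```text
ee_pos: [475.7, 377.6, 188.8]
contact_force: [0.7, 0.5, -0.3]
finger_gap: 31.8
finger_force: 0.0
ee_pos: [457.7, 341.3, 366.9]
finger_gap: 35.5
finger_force: 0.0
clock: 26.72
ee_pos: [457.1, 220.1, 395.5]
finger_gap: 51.6
finger_force: 0.0
[457.07411841 220.14342019 395.47212232]
```

View pics/c15.png

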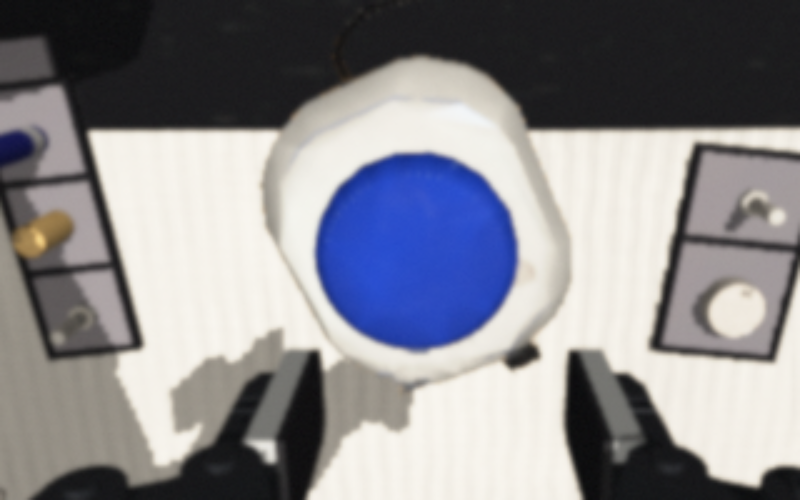

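All five parts stand upright inside their pockets: cell by the tab, slim piece in the middle and a bolt at the far end on the left; bolt in the small pocket and disc in the big one on the right. Handing in.

```bash
python3 -c "
from rig import ctrl
print(ctrl.sign_off())"
```

```text
the job is handed in; nothing more can be done
None
```

Both test kits are made up as asked and handed in at about 27 s on the robot clock; the last wrist view showed all five parts upright inside their pockets, and I never handled the smaller disc.

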